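# Clamp a lens in the wedge jig

## Robot

A 6-joint arm with a two-finger parallel gripper is mounted at the origin on a cart in front of the work surface, level with it; the furniture and walls round the work are solid. World frame = base frame: x ahead of the robot, y to its left, z up, the work surface at z = 0. Lengths are in mm, angles in degrees, forces in N, time in s.
With the tool pointing down it reaches from about 325 to 850 mm from the base axis. Payload 15.5 kg.
Tool frame: the origin (TCP) lies between the finger pads; the fingertips stand 25 mm ahead of it and the grasp point (between the pads) lies 6 mm ahead of it; z points along the fingers, y is the line along which they close (so a half turn about z gives the same grasp; the last joint's range is limited). The gripper opens to 91 mm and grips with 3 to 60 N. Pads are 32 mm wide; open, the fingers measure 118 mm over their backs; the gripper's body (76 mm by 178 mm) begins 60 mm behind the grasp point.
Start: joints at [71.19, 28.281, 77.091, -0, 74.628, -5.472], TCP at [144.184, 608.143, 238.915] pointing down, gripper open.
Joint ranges: [-166.48, 166.48], [-47.26, 123.95], [12.59, 153.08], [-70.14, 250.14], [6.76, 159.57], [-176.63, 176.63]. Speed limits (degrees/s): [108.29, 108.29, 147.25, 172.46, 172.46, 172.46].

## Interface

Orientations are given as [roll, pitch, yaw] about the fixed x, y, z axes, in that order (R = Rz(yaw) Ry(pitch) Rx(roll)).
In Python, from workcell import readout, get_image, job gives the robot as it stands.
- The arm moves only by the tool servo_tool, never from a script. Its argument "moves" is a list of rows, each a list of 7 numbers: the turn, a rotation vector about the tool's x, y, z in rad, then the shift along the tool's x, y, z in mm, then the finger opening in mm, from 0 to 91.2. In form: [[rx, ry, rz, x, y, z, gripper], ...]. A call has 1 to 20 rows; each row is the pose to reach, as a shift and turn from the pose commanded when the call began, along the tool's axes at that moment; what a row does not reach only later rows make up. A row lasts 1/12 s, in which the tool goes at most 41.7 mm and 7.16 degrees, less where a joint would pass 70% of its speed; a pose out of reach is approached as far as the arm can. A call with a gripper value outside its range is refused whole. The fingers move at their own pace and stop on an object; "squeeze" is the grip in N (left out, the last holds). Time passes only in rows, so rows that repeat a pose let the fingers close. It gives the time, the measured TCP pose, the force, the opening and the grip force at its end, in the units of the state.
- readout.read_state(): the state, without advancing time (a new reading comes with each control period).
- get_image(name): name is "side" or "top" or "wrist"; returns a dict with "color" (400x640x3 uint8, red, green, blue), "fx", "fy", "cx", "cy" (pixels), "view" (4x4, takes a point from world to camera coordinates); the wrist camera has in their place "tool_from_camera" (4x4, takes a point from camera to tool coordinates, whose origin is the TCP and whose axes are the flange's). Camera axes: x right, y up, looking along -z (the intrinsics and any distortion apply to the point x, -y, -z); pixel columns grow to the right and rows downward; lengths in mm; the calibration is good to about 2 mm. A picture is of the moment at which its call begins: read the wrist's pose just before it. There is no depth.
- job.sign_off(): hands the job in; it is judged then, once.
The state is a dict: "time": time; "joint_pos": joint angles; "joint_velocities": joint speeds; "joint_efforts": joint torques, N m; "tool_pos": TCP position; "tool_rot": TCP orientation; "wrist_force": force on the tool from outside, world axes, zero at the start; "wrist_torque": the same for the moment, N m; "finger_gap": finger opening in mm; "gripper_force": force on a finger pad.
Only numpy, scipy, OpenCV 4.12 (cv2) and the standard library are available. Lean on these libraries where they do the work, as an engineer would, in place of code of your own. Each camera call takes 0.05 s, during which the arm holds its last target. There are 200 camera calls.

## Task

Stand the small loose camera lens upright in the nest of the clamping jig, between the V stop and the sliding jaw. Then slide the loose wooden wedge, thin end first, into the slot between the slanted jaw and the straight fence and push or tap it home until the jaw holds the lens tight and the wedge stays locked by itself, but gently: a firm finger push, never so hard that the lens barrel is crushed. Leave the other things on the bench where they are.

Things in the scene. Friction and masses are not known exactly. Their poses are not given: they have to be found in the camera images.
- jig: Clamping jig screwed to the bench, turned up to 0.35 rad: steel plate 18 mm thick with three wooden parts 22 mm high on it (tops 40 mm over the bench): fence, sliding jaw, V stop. Origin at bench level, z up, x = direction in which the wedge is driven, y = from wedge side to V stop. Plate x -40..60, y -75..100 mm; a tongue x -145..-40, y -75..0 mm carries the wedge before the slot.
- fence_face (a point): Middle of the inner face of the fixed straight fence (jig x 5, y -41, z 29 mm). The face runs along jig x from -35 to 45 mm. The slot between fence and jaw narrows towards +x at 1:4, as the wedge does.
- jaw: Sliding wooden jaw, jig x -35..45 mm, 22 mm high, free along jig y only (about 1 N friction). Origin at jig (x 0, y q, z 18 mm), q = its slide towards the lens: 0 to 2 mm at the start, at most 18. Wedge-side face slants from jig (x -35, y q - 20) to (x 45, y q - 40) mm. Its lens side is a rubber-lined pad on springs, face at jig y q when free; gives 1 mm per 24 N.
- slot_mouth (a point): Middle of the open end of the slot, on the plate (jig x -35, y -30.5, z 18 mm); axes as the jig's. With the jaw at 0 the mouth is 21 mm wide. The wedge becomes tight with its thin end somewhere between 58 and 84 mm past the mouth, depending on how the V stop is set: it must be felt.
- nest (a point): Point on the plate where the lens is to stand (jig x 5, y 31.5, z 18 mm), with 7.5 to 13 mm of play along y when the jaw is at 0. Beyond it the fixed V stop, two faces at 120 degrees opening to -y (jig x -25..35 mm), set not exactly known: a lens against both faces has its axis at jig x 5, y 35..40.5 mm. Fingers round the lens have room only on its two sides along jig x.
- small_lens: Small black camera lens standing loose on its mount left or right of the jig, 55 mm across (14 to 25 mm above its underside; 52 elsewhere), 34 mm high, 0.235 kg; the two other lenses on the bench are larger (64 mm) and stay. Origin: centre of underside, z up. 5 N or more from the jaw hold it; over 22 N crush it. The jaw presses with about 0.6 to 1.1 of a straight push on the wedge.
- wedge: Loose wooden wedge, 120 x 36 x 22 mm high, 0.09 kg, balanced at x -21 mm, lying flat on the other side of the jig, thin end away from the robot, turned up to 0.5 rad. Origin: middle of its length, underside; x to the thin end. The -y face is straight (y -17 mm), goes to the fence; the +y face is slanted 1:4, goes to the jaw: 14 mm thick at the thin end, 35.5 mm at x -26 mm.
- wedge_butt (a point): Centre of the flat rear end of the wedge (wedge x -60, y 0, z 11 mm). The rear 34 mm is a heavy butt with parallel sides, 30 mm wide (y -15..15 mm), to grip, push or tap on. A push of 10 to 18 N straight along the wedge, without pressing it down or sideways, is right; several short taps work too. It then stays locked by itself.
- wedge_tip (a point): Centre of the wedge's thin end face (wedge x 60, y -10, z 11 mm; 14 mm wide, y -17..-3).
- spool: Bystander: spool of solder, 52 mm across, 23 mm high, origin at its underside.
- tub: Bystander: white screw-lid tub, 66 mm across, 33 mm high, origin at its underside.
- film_pot: Bystander: translucent white film can, 34 mm across, 50 mm high, origin at its underside.
- bit_stand: Bystander: black block with driver bits, 26 x 70 x 38 mm, origin at its underside.
Not all that is in view belongs to the job. What is shaped like the wedge but black or purple is not meant.

How it is judged:
By the outcome, as a careful person would: the job done as asked, in the order asked, and still so for the second after the job is handed in, with the robot touching nothing.
It also fails if it takes over 72 s, if anything falls off the work surface, if the arm or the gripper's body presses on something with over 40 N, if the wrist force passes 120 N, or if a joint passes its speed limit or range.

## Working session

There is one attempt and no reset: what is moved stays moved. The work goes in short steps, Python scripts to look and compute and a tool call to move; the robot and the scene stay as the last step left them, time stands still between calls to the robot, and variables do not carry over. Pictures are saved under pics/ and viewed, at most 10 in all, crops included, and the job is handed in when it is done.

Besides the shell and the picture viewer there is one more tool, called after "Emit:" as a command line: name --pt "numbers of a row" for each row, then --argument value for the rest. servo_tool: Moves the arm, as the interface text tells. Its arguments: {"type":"object","properties":{"moves":{"type":"array"},"squeeze":{"type":"number"}},"required":["moves"]}

```bash
ls; mkdir -p pics; python3 - <<'E'
from workcell import readout,get_image
import cv2,numpy as np
print(readout.read_state())
for n in("top","side","wrist"):
    d=get_image(n);cv2.imwrite(f"pics/{n}0.png",d["color"][:,:,::-1])
    print(n,{k:(np.round(v,3).tolist() if k!="color" else 0) for k,v in d.items()})
E
```

```text
pics
{'time': 0.0, 'joint_pos': array([ 7.11919990e+01,  2.83155648e+01,  7.71289896e+01,  2.95656426e-04,
        7.46264655e+01, -5.47176110e+00]), 'joint_velocities': array([-0.18850839,  0.04254157,  0.00046665, -0.00452326, -0.02347982,
       -0.08006332]), 'joint_efforts': array([ 1.92380765e-03, -8.78816271e+01, -3.81860089e+01,  7.06686219e-02,
        5.30931260e-02, -6.16812508e-05]), 'tool_pos': array([144.04584031, 607.80806264, 238.31986234]), 'tool_rot': array([-1.79929331e+02, -7.05579229e-03,  1.66663677e+02]), 'wrist_force': array([-0.56822112, -0.70931365,  0.20613428]), 'wrist_torque': array([-0.00182537,  0.01861823, -0.00612506]), 'gripper_force': 0.0, 'finger_gap': 90.88352420716706}
top {'color': 0, 'fx': 440.295, 'fy': 440.295, 'cx': 311.814, 'cy': 209.513, 'view': [[-0.004, -1.0, -0.007, 76.193], [0.982, -0.005, 0.186, -492.606], [-0.186, -0.006, 0.982, -1045.273], [0.0, 0.0, 0.0, 1.0]]}
side {'color': 0, 'fx': 457.131, 'fy': 457.131, 'cx': 323.995, 'cy': 195.409, 'view': [[0.993, -0.121, 0.011, -501.494], [0.057, 0.546, 0.836, -113.998], [-0.107, -0.829, 0.549, -1064.35], [0.0, 0.0, 0.0, 1.0]]}
wrist {'color': 0, 'fx': 279.471, 'fy': 279.471, 'cx': 321.381, 'cy': 200.08, 'tool_from_camera': [[0.001, 0.957, 0.29, 83.288], [1.0, -0.001, -0.0, 0.437], [-0.0, 0.29, -0.957, -146.483], [0.0, 0.0, 0.0, 1.0]]}
```

View pics/top0.png

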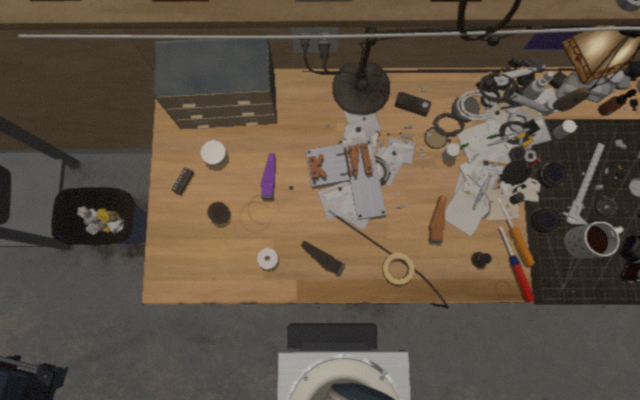

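View pics/side0.png

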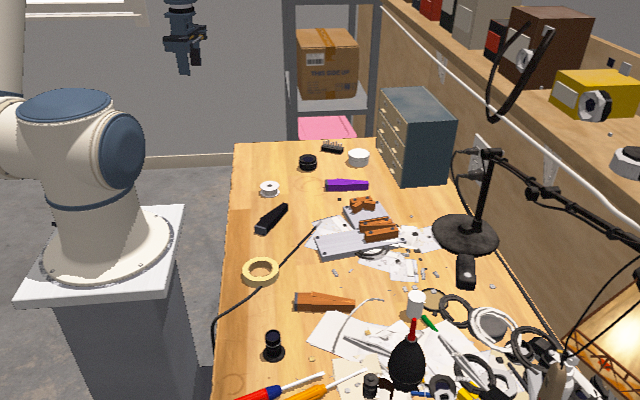

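The top view shows these candidates.
- **Wedge:** brown at (438,220) is the wooden one. Black (322,258) and purple (268,176) are decoys.
- **Lens:** dark round at (218,212), on the opposite side of the jig from the wedge. The larger lenses are at (545,218) and (551,174), and a black knob is at (480,260).
- **Jig:** the plate is around (350,180), the V stop at (316,168), and the jaw and fence at (352–366,160). Jig +y points left.

I choose the lens at (218,212) and the wedge at (438,220).

```bash
cat > h.py <<'E'
from workcell import readout,get_image,job
import cv2,numpy as np
from scipy.spatial.transform import Rotation as R
def pose():
    s=readout.read_state();T=np.eye(4)
    T[:3,:3]=R.from_euler("xyz",s["tool_rot"],degrees=True).as_matrix();T[:3,3]=s["tool_pos"];return T
def shot(n,save=None):
    T=pose();d=get_image(n)
    d["cw"]=T@d["tool_from_camera"] if n=="wrist" else np.linalg.inv(d["view"])
    if save: cv2.imwrite(f"pics/{save}.png",d["color"][:,:,::-1])
    return d
def cast(d,uv,z):
    uv=np.atleast_2d(uv).astype(float)
    r=np.c_[(uv[:,0]-d["cx"])/d["fx"],-(uv[:,1]-d["cy"])/d["fy"],-np.ones(len(uv))]@d["cw"][:3,:3].T
    c=d["cw"][:3,3];return c+r*((z-c[2])/r[:,2])[:,None]
def proj(d,P):
    p=(np.atleast_2d(P)-d["cw"][:3,3])@d["cw"][:3,:3]
    return np.c_[d["cx"]-d["fx"]*p[:,0]/p[:,2],d["cy"]+d["fy"]*p[:,1]/p[:,2]]
def move(x,y,z,yaw,T=None):
    """shift and turn in tool axes to reach tool-down pose with tool-y... yaw as in tool_rot"""
    T=pose() if T is None else T
    G=R.from_euler("xyz",[180,0,yaw],degrees=True).as_matrix()
    return R.from_matrix(T[:3,:3].T@G).as_rotvec().round(4),(T[:3,:3].T@(np.array([x,y,z])-T[:3,3])).round(1)
def blobs(m,amin=60):
    cs,_=cv2.findContours(m.astype(np.uint8),cv2.RETR_EXTERNAL,cv2.CHAIN_APPROX_NONE)
    return [c[:,0] for c in cs if cv2.contourArea(c)>amin]
E
python3 - <<'E'
from h import *
d=shot("top");hsv=cv2.cvtColor(d["color"],cv2.COLOR_RGB2HSV)
print(hsv[212,218],hsv[225,438],hsv[160,355],hsv[100+120,300],hsv[200,365],hsv[168,316])
# lens
m=np.zeros((400,640),bool);m[195:230,200:240]=1
for c in blobs((hsv[...,2]<75)&m): 
    (u,v),r=cv2.minEnclosingCircle(c);print("lens",u,v,r,cast(d,[u,v],20),cast(d,[[u-r,v],[u+r,v]],20)[:,1])
m[:]=0;m[185:255,420:460]=1
for c in blobs((hsv[...,0]<14)&(hsv[...,1]>140)&m):
    b=cv2.minAreaRect(c);print("wedge",cast(d,cv2.boxPoints(b),22).round(0).tolist())
m[:]=0;m[130:240,295:400]=1
for c in blobs((hsv[...,0]<14)&(hsv[...,1]>130)&m,30):
    b=cv2.minAreaRect(c);print("wood",cast(d,cv2.boxPoints(b),40).round(0).tolist())
for c in blobs((hsv[...,1]<60)&(hsv[...,2]>90)&m,30):
    b=cv2.minAreaRect(c);print("gray",b,cast(d,cv2.boxPoints(b),18).round(0).tolist())
big=cv2.resize(d["color"][120:260,190:460],None,fx=2.9,fy=2.9,interpolation=cv2.INTER_CUBIC)
cv2.imwrite("pics/top_crop.png",big[:,:,::-1])
E
```

```text
[ 6 72 53] [ 12 161 122] [ 13 145 127] [ 16 117 163] [170   5 146] [ 13 145 125]
lens 218.45413208007812 213.10549926757812 11.04367446899414 [[489.93799766 311.31216723  20.        ]] [339.41567681 283.21804468]
wedge [[425.0, -219.0, 22.0], [533.0, -234.0, 22.0], [530.0, -266.0, 22.0], [422.0, -251.0, 22.0]]
wood [[632.0, 80.0, 40.0], [636.0, 49.0, 40.0], [581.0, 42.0, 40.0], [576.0, 72.0, 40.0]]
wood [[659.0, -25.0, 40.0], [659.0, -43.0, 40.0], [601.0, -41.0, 40.0], [601.0, -23.0, 40.0]]
wood [[663.0, -52.0, 40.0], [665.0, -66.0, 40.0], [608.0, -74.0, 40.0], [605.0, -61.0, 40.0]]
gray ((352.5, 179.0), (98.0, 93.0), 90.0) [[712.0, 89.0, 18.0], [710.0, -156.0, 18.0], [450.0, -146.0, 18.0], [451.0, 89.0, 18.0]]
```

View pics/top_crop.png

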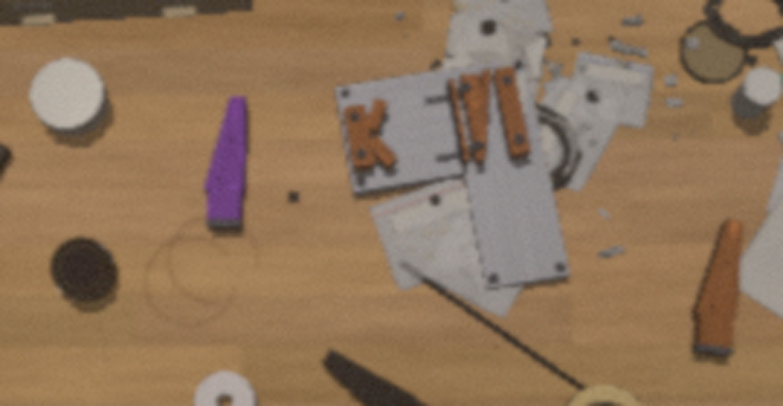

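The crop shows the lens as a dark disc about 56 mm across at (83,268). The tan wedge is at (720,290) with its thin end up, and the jig has its V at (370,135) and its jaw and fence at (470–510,115). The sizes fit, so I'll go above the lens.

```bash
python3 -c "
from h import *
print(move(490,311,180,98))"
```

```text
(array([-7.0000e-04,  4.0000e-04,  1.1983e+00]), array([-405.1, -209.1,   58.7]))
```

Emit:
servo_tool --pt "0 0 1.198 -405 -209 59 91" --pt "0 0 1.198 -405 -209 59 91" --pt "0 0 1.198 -405 -209 59 91" --pt "0 0 1.198 -405 -209 59 91" --pt "0 0 1.198 -405 -209 59 91" --pt "0 0 1.198 -405 -209 59 91" --pt "0 0 1.198 -405 -209 59 91" --pt "0 0 1.198 -405 -209 59 91" --pt "0 0 1.198 -405 -209 59 91" --pt "0 0 1.198 -405 -209 59 91" --pt "0 0 1.198 -405 -209 59 91" --pt "0 0 1.198 -405 -209 59 91" --pt "0 0 1.198 -405 -209 59 91" --pt "0 0 1.198 -405 -209 59 91" --pt "0 0 1.198 -405 -209 59 91" --pt "0 0 1.198 -405 -209 59 91" --pt "0 0 1.198 -405 -209 59 91"

```text
time: 1.62
tool_pos: [489.3, 312.2, 180.2]
tool_rot: [180.0, -0.0, 98.1]
wrist_force: [-0.2, -0.1, -0.1]
finger_gap: 91.1
gripper_force: 0.0
```

```bash
python3 - <<'E'
from h import *
d=shot("wrist","w1");print(pose()[:3,3],proj(d,[[490,311,34],[620,20,18]]))
hsv=cv2.cvtColor(d["color"],cv2.COLOR_RGB2HSV)
m=np.zeros((400,640),bool);u,v=proj(d,[490,311,20])[0].astype(int);m[max(0,v-70):v+70,max(0,u-70):u+70]=1
for c in blobs((hsv[...,2]<70)&m,200):
    (u,v),r=cv2.minEnclosingCircle(c);print("lens",u,v,r,cast(d,[[u,v],[u-r,v],[u+r,v]],25).round(1).tolist())
E
```

```text
[489.39590544 312.1033477  180.11330013] [[322.47512833 196.44062154]
 [381.96199488 394.84090275]]
lens 323.72271728515625 192.61790466308594 25.177291870117188 [[491.1, 313.0, 25.0], [463.3, 309.0, 25.0], [519.0, 317.0, 25.0]]
```

View pics/w1.png

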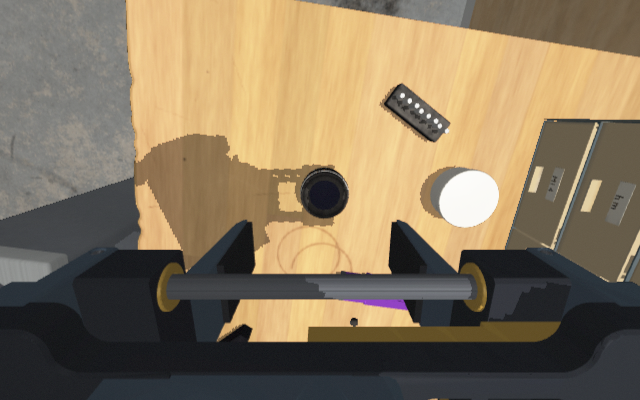

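The lens is alone at (324,192) in the wrist view, about 55 mm across, centred at roughly (491,312.5). I'll descend and grip it gently.

Emit:
servo_tool --pt "0 0 0 0 1.5 40 91" --pt "0 0 0 0 1.5 80 91" --pt "0 0 0 0 1.5 115 91" --pt "0 0 0 0 1.5 140 91" --pt "0 0 0 0 1.5 150 91" --pt "0 0 0 0 1.5 152 91" --pt "0 0 0 0 1.5 152 50" --pt "0 0 0 0 1.5 152 50" --pt "0 0 0 0 1.5 152 50" --pt "0 0 0 0 1.5 152 50" --pt "0 0 0 0 1.5 152 50" --pt "0 0 0 0 1.5 152 50" --pt "0 0 0 0 1.5 152 50" --pt "0 0 0 0 1.5 152 50" --pt "0 0 0 0 1.5 152 50" --pt "0 0 0 0 1.5 152 50" --squeeze 12

```text
time: 3.0
tool_pos: [491.9, 311.7, 28.6]
tool_rot: [179.9, -0.0, 98.0]
wrist_force: [-1.3, 0.5, 8.9]
finger_gap: 54.4
gripper_force: 12.0
```

Emit:
servo_tool --pt "0 0 0 0 0 -10 50" --pt "0 0 0 0 0 -40 50" --pt "0 0 0 -10 0 -80 50" --pt "0 0 0 -40 6 -115 50" --pt "0 0 0 -80 10 -150 50" --pt "0 0 0 -120 16 -151 50" --pt "0 0 0 -160 21 -151 50" --pt "0 0 0 -200 26 -151 50" --pt "0 0 0 -240 31 -151 50" --pt "0 0 0 -280 36 -151 50" --pt "0 0 0 -320 42 -151 50" --pt "0 0 0 -360 47 -151 50" --pt "0 0 0 -390 51 -151 50" --pt "0 0 0 -403 52 -151 50" --pt "0 0 0 -403 52 -151 50" --pt "0 0 0 -403 52 -151 50" --pt "0 0 0 -403 52 -151 50" --pt "0 0 0 -403 52 -151 50"

```text
time: 4.5
tool_pos: [598.8, -78.9, 179.1]
tool_rot: [-180.0, -0.0, 98.1]
wrist_force: [-0.1, -0.7, -1.4]
finger_gap: 54.3
gripper_force: 12.0
```

```bash
python3 - <<'E'
from h import *
d=shot("wrist","w2");print(pose()[:3,3],readout.read_state()["finger_gap"])
hsv=cv2.cvtColor(d["color"],cv2.COLOR_RGB2HSV)
m=np.zeros((400,640),bool);m[:235,200:460]=1
for c in blobs((hsv[...,0]<14)&(hsv[...,1]>125)&(hsv[...,2]>50)&m,150):
    b=cv2.minAreaRect(c);print("wood",np.round(b[0]),cast(d,cv2.boxPoints(b),40).round(0).tolist())
o=cv2.resize(d["color"][0:240,160:480],None,fx=2.5,fy=2.5,interpolation=cv2.INTER_CUBIC)
cv2.imwrite("pics/w2c.png",o[:,:,::-1])
E
```

```text
[598.95939186 -78.91510745 179.06380208] 54.128238409989116
wood [353. 173.] [[584.0, -31.0, 40.0], [660.0, -18.0, 40.0], [672.0, -66.0, 40.0], [591.0, -79.0, 40.0]]
wood [352.  55.] [[574.0, 74.0, 40.0], [631.0, 84.0, 40.0], [640.0, 45.0, 40.0], [581.0, 35.0, 40.0]]
```

View pics/w2c.png

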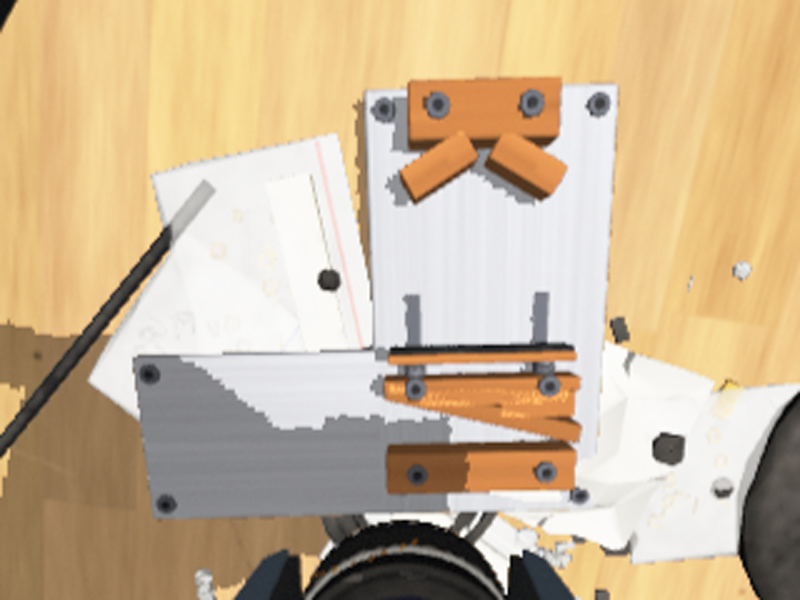

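The crop shows the jig nearly aligned with the image. Plate corners are at about (367,91), (618,85), (135,355) and (160,519), with the inner corner at (375,348). The pad face is at v≈347, and the fence and V stop are clear. I'll fit the jig pose to the plate corners.

```bash
python3 - <<'E'
from h import *
d=shot("wrist")
px=np.array([[367,91],[618,85],[135,355],[160,519],[375,348]])/2.5+[160,0]
W=cast(d,px,18)[:,:2]
J=np.array([[-40,100],[60,100],[-145,0],[-145,-75],[-40,0]],float)
wc,jc=W.mean(0),J.mean(0);U,S,V=np.linalg.svd((J-jc).T@(W-wc));A=(U@V).T
t=wc-A@jc;yaw=np.degrees(np.arctan2(A[1,0],A[0,0]))
print("jig",t,yaw);print("res",((J@A.T+t)-W).round(1).tolist())
np.savez("jig.npz",A=A,t=t,yaw=yaw)
f=lambda x,y:A@[x,y]+t
print("nest",f(5,31.5),"fence",f(5,-41),"mouth",f(-35,-30.5))
print("check fence top/jaw pad px(crop)",(proj(d,[[*f(-35,-41),40],[*f(45,-41),40],[*f(-35,0),40],[*f(45,0),40]])-[160,0])*2.5)
# along jig normals: lens in hand
print(move(*f(5,31.5),120,yaw+90))
E
```

```text
jig [617.85950688 -16.58328921] 9.725648333592627
res [[-0.3, 0.8], [1.6, 1.7], [-0.4, -0.7], [-1.6, -1.1], [0.7, -0.7]]
nest [617.46633237  15.30864416] fence [629.71380165 -56.14938196] mouth [588.51491238 -52.55751295]
check fence top/jaw pad px(crop) [[390.09239425 453.63031114]
 [581.55328593 448.49029009]
 [386.71315646 353.97502643]
 [586.28088995 348.37955664]]
(array([-0.0001, -0.0001, -0.0283]), array([90.8, 31.5, 59.1]))
```

Emit:
servo_tool --pt "0 0 -0.028 35 12 0 50" --pt "0 0 -0.028 70 24 20 50" --pt "0 0 -0.028 90 31 40 50" --pt "0 0 -0.028 91 31.5 60 50" --pt "0 0 -0.028 91 31.5 80 50" --pt "0 0 -0.028 91 31.5 100 50" --pt "0 0 -0.028 91 31.5 115 50" --pt "0 0 -0.028 91 31.5 122 50" --pt "0 0 -0.028 91 31.5 126 50" --pt "0 0 -0.028 91 31.5 126 50" --pt "0 0 -0.028 91 31.5 126 50"

```text
time: 5.52
tool_pos: [618.2, 14.4, 53.6]
tool_rot: [180.0, 0.0, 99.6]
wrist_force: [0.4, -0.2, -2.2]
finger_gap: 54.0
gripper_force: 12.0
```

```bash
python3 - <<'E'
from h import *
z=np.load("jig.npz");T=pose();print(T[:3,3],"tcp in jig",z["A"].T@(T[:2,3]-z["t"]))
d=shot("side")
u,v=proj(d,[*T[:2,3],35])[0].astype(int)
o=cv2.resize(d["color"][v-60:v+50,u-70:u+70],None,fx=4,fy=4,interpolation=cv2.INTER_CUBIC);cv2.imwrite("pics/s1.png",o[:,:,::-1])
E
```

```text
[618.15466555  14.40985392  53.64664831] tcp in jig [ 5.52660723 30.49784668]
```

View pics/s1.png

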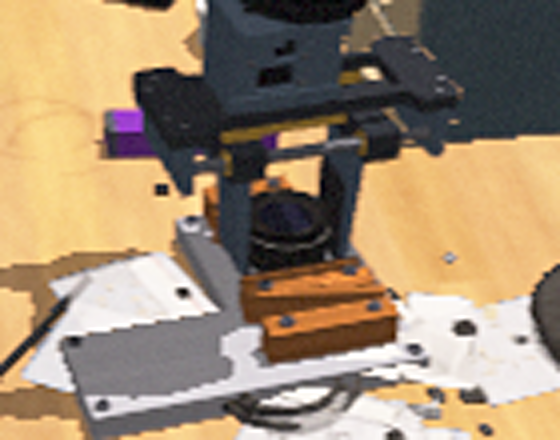

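The lens at (290,225) hangs upright over the nest between V and jaw, and nothing is touching. I'll lower it the last 7 mm.

Emit:
servo_tool --pt "0 0 0 -1 0 3 50" --pt "0 0 0 -1 0 5 50" --pt "0 0 0 -1 0 6 50" --pt "0 0 0 -1 0 6.5 50" --pt "0 0 0 -1 0 6.5 50" --pt "0 0 0 -1 0 6.5 50"

```text
time: 6.07
tool_pos: [617.9, 13.2, 46.6]
tool_rot: [180.0, 0.0, 99.6]
wrist_force: [-0.8, -0.5, 2.2]
finger_gap: 54.2
gripper_force: 12.0
```

Emit:
servo_tool --pt "0 0 0 1 0 -0.3 50" --pt "0 0 0 2 0 -0.3 50" --pt "0 0 0 2.5 0 -0.3 50" --pt "0 0 0 2.5 0 0 62" --pt "0 0 0 2.5 0 0 62" --pt "0 0 0 2.5 0 0 62" --pt "0 0 0 2.5 0 0 62" --pt "0 0 0 2.5 0 -15 62" --pt "0 0 0 2.5 0 -40 62" --pt "0 0 0 2.5 0 -80 62" --pt "0 0 0 2.5 0 -120 62" --pt "0 0 0 2.5 0 -120 62"

```text
time: 7.07
tool_pos: [620.9, 15.5, 173.8]
tool_rot: [179.4, 0.1, 99.6]
wrist_force: [2.0, 0.6, 1.8]
finger_gap: 61.9
gripper_force: 0.0
```

```bash
python3 - <<'E'
from h import *
T=pose();print(T[:3,3]);print(move(470,-235,180,176))
E
```

```text
[620.86871006  15.54423367 173.83933393]
(array([ 0.0068,  0.0087, -1.3329]), array([-221.8, -190.6,   -7.5]))
```

Emit:
servo_tool --pt "0 0 -0.1 -30 -26 -8 80" --pt "0 0 -0.22 -60 -52 -8 80" --pt "0 0 -0.34 -90 -78 -8 80" --pt "0 0 -0.46 -120 -104 -8 80" --pt "0 0 -0.58 -150 -130 -8 80" --pt "0 0 -0.7 -180 -155 -8 80" --pt "0 0 -0.82 -205 -175 -8 80" --pt "0 0 -0.94 -222 -190 -8 80" --pt "0 0 -1.06 -222 -190 -8 80" --pt "0 0 -1.18 -222 -190 -8 80" --pt "0 0 -1.3 -222 -190 -8 80" --pt "0 0 -1.333 -222 -190 -8 80" --pt "0 0 -1.333 -222 -190 -8 80" --pt "0 0 -1.333 -222 -190 -8 80"

```text
time: 8.23
tool_pos: [467.3, -234.9, 174.4]
tool_rot: [-180.0, 0.0, 175.8]
wrist_force: [-0.6, -0.4, 0.2]
finger_gap: 80.2
gripper_force: 0.0
```

```bash
python3 - <<'E'
from h import *
d=shot("wrist","w3");print(pose()[:3,3],readout.read_state()["tool_rot"])
hsv=cv2.cvtColor(d["color"],cv2.COLOR_RGB2HSV)
c=cast(d,[[0,0]],22)
m=np.zeros((400,640),bool);m[:,200:440]=1
for c in blobs((hsv[...,0]<14)&(hsv[...,1]>125)&(hsv[...,2]>50)&m,250):
    b=cv2.minAreaRect(c);print("wood",np.round(b[0]),cast(d,cv2.boxPoints(b),22).round(0).tolist())
o=cv2.resize(d["color"][60:300,180:500],None,fx=2.5,fy=2.5,interpolation=cv2.INTER_CUBIC)
cv2.imwrite("pics/w3c.png",o[:,:,::-1])
E
```

```text
[ 467.30069666 -234.88346465  174.45521201] [-1.79998396e+02  4.97077966e-03  1.75816464e+02]
wood [314. 200.] [[530.0, -267.0, 22.0], [420.0, -253.0, 22.0], [424.0, -221.0, 22.0], [534.0, -231.0, 22.0]]
```

View pics/w3c.png

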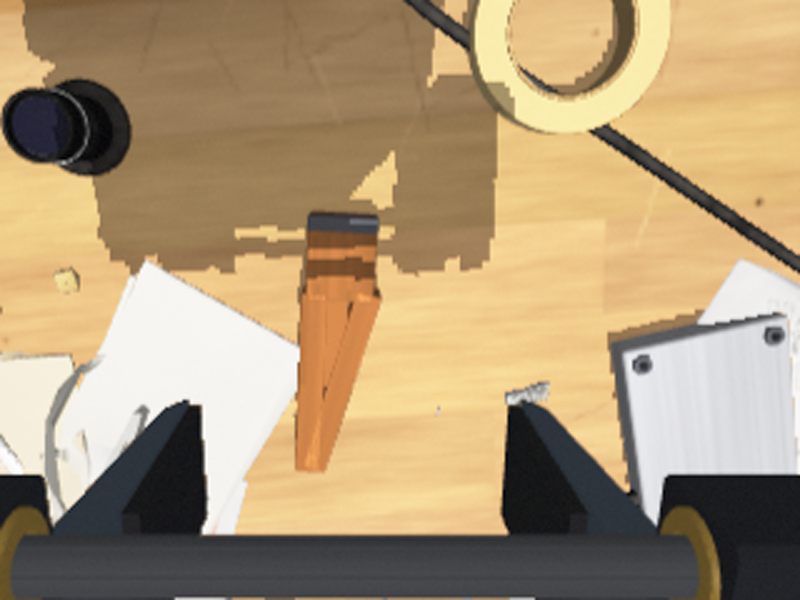

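The wooden wedge is at crop (340,340). Its butt is up, towards the robot (rear at v≈215), its shoulder is at (303,292)–(380,297), and its thin end is at (297–325,470). The straight face is on the -y side, as needed. I'll fit its pose.

```bash
python3 - <<'E'
from h import *
d=shot("wrist")
px=np.array([[303,292],[380,297],[297,470],[325,470],[308,217],[378,219]])/2.5+[180,60]
W=cast(d,px,22)[:,:2]
J=np.array([[-26,-17],[-26,18.5],[60,-17],[60,-3],[-60,-15],[-60,15]],float)
wc,jc=W.mean(0),J.mean(0);U,S,V=np.linalg.svd((J-jc).T@(W-wc));A=(U@V).T
t=wc-A@jc;yaw=np.degrees(np.arctan2(A[1,0],A[0,0]))
print("wedge",t,yaw,((J@A.T+t)-W).round(1).tolist())
print("grip",A@[-46,0]+t,move(*(A@[-46,0]+t),28,yaw+180))
E
```

```text
wedge [ 474.62372661 -241.98040462] -6.935385410792214 [[0.2, -0.9], [-0.2, 0.9], [0.6, -0.5], [1.3, 0.2], [-1.3, 0.0], [-0.6, 0.4]]
grip [ 428.96031058 -236.42590762] (array([-0.    ,  0.0001,  0.0484]), array([ 38.1,  -4.3, 146.4]))
```

Emit:
servo_tool --pt "0 0 0.048 20 -3 40 70" --pt "0 0 0.048 38 -4.5 80 70" --pt "0 0 0.048 38 -4.5 115 70" --pt "0 0 0.048 38 -4.5 137 70" --pt "0 0 0.048 38 -4.5 144 70" --pt "0 0 0.048 38 -4.5 146.5 70" --pt "0 0 0.048 38 -4.5 147 70" --pt "0 0 0.048 38 -4.5 147 25" --pt "0 0 0.048 38 -4.5 147 25" --pt "0 0 0.048 38 -4.5 147 25" --pt "0 0 0.048 38 -4.5 147 25" --pt "0 0 0.048 38 -4.5 147 25" --pt "0 0 0.048 38 -4.5 147 25" --pt "0 0 0.048 38 -4.5 147 25" --pt "0 0 0.048 38 -4.5 147 25" --squeeze 35

```text
time: 9.58
tool_pos: [429.2, -236.8, 27.6]
tool_rot: [-180.0, 0.0, 173.3]
wrist_force: [-1.0, 0.8, 6.2]
finger_gap: 29.6
gripper_force: 35.0
```

```bash
python3 - <<'E'
from h import *
z=np.load("jig.npz");A,t=z["A"],z["t"]
print(A@[-151,-22]+t, move(*(A@[-151,-22]+t),100,180+float(z["yaw"])))
E
```

```text
[472.74616041 -63.77562625] (array([-2.000e-04,  2.000e-04, -2.875e-01]), array([-23. , 176.9, -72.4]))
```

Emit:
servo_tool --pt "0 0 0 0 0 -10 25" --pt "0 0 0 0 0 -40 25" --pt "0 0 0 0 0 -72 25" --pt "0 0 -0.1 -5 35 -72 25" --pt "0 0 -0.2 -10 70 -72 25" --pt "0 0 -0.287 -15 105 -72 25" --pt "0 0 -0.287 -20 140 -72 25" --pt "0 0 -0.287 -23 165 -72 25" --pt "0 0 -0.287 -23 177 -72 25" --pt "0 0 -0.287 -23 177 -72 25" --pt "0 0 -0.287 -23 177 -72 25" --pt "0 0 -0.287 -23 177 -72 25"

```text
time: 10.58
tool_pos: [472.7, -64.3, 99.7]
tool_rot: [-180.0, 0.0, -170.3]
wrist_force: [-0.5, -0.6, -0.6]
finger_gap: 29.7
gripper_force: 35.0
```

```bash
python3 - <<'E'
from h import *
z=np.load("jig.npz");A,t=z["A"],z["t"];f=lambda x,y:A@[x,y]+t
T=pose();print(T[:3,3],"jig",A.T@(T[:2,3]-t),readout.read_state()["tool_rot"])
tip=A.T@(T[:2,3]-t)+[106,-10]
for n in("side","top"):
    d=shot(n);P=[[*f(*tip),T[2,3]-17],[*f(-35,-30.5),18],[*f(5,-41),40]]
    p=proj(d,P);u,v=p[0].astype(int);x0,y0=u-60,v-50
    o=cv2.resize(d["color"][y0:v+50,x0:u+60],None,fx=3.3,fy=3.3,interpolation=cv2.INTER_CUBIC)
    for q in (p-[x0,y0])*3.3: cv2.circle(o,tuple(int(a) for a in q),3,(0,255,0),-1)
    cv2.imwrite(f"pics/{n}2.png",o[:,:,::-1])
a=cv2.imread("pics/side2.png");b=cv2.imread("pics/top2.png");cv2.imwrite("pics/both2.png",np.hstack([a,b]))
E
```

```text
[472.67231112 -64.28330536  99.70662341] jig [-151.15855047  -22.48790732] [-1.79986803e+02  6.22998005e-03 -1.70311148e+02]
```

View pics/both2.png

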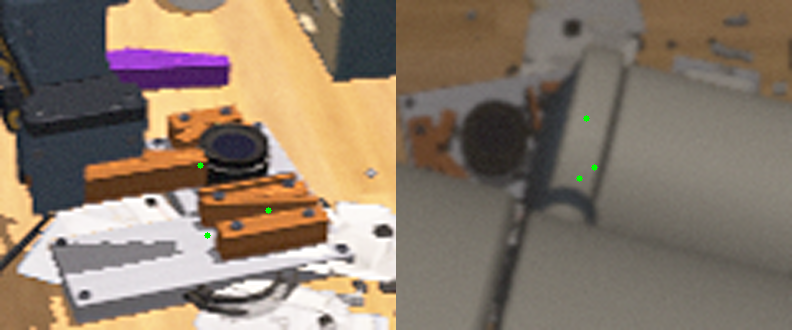

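The side crop shows the wedge level in the gripper with its tip at (203,163), matching the prediction (200,165). The lens is upright in the nest at (235,150), and the fence point (268,210) sits on its inner edge. I'll lower to the tongue and enter the slot slowly.

Emit:
servo_tool --pt "0 0 0 0 0.5 20 25" --pt "0 0 0 0 0.5 40 25" --pt "0 0 0 0 0.5 50 25" --pt "0 0 0 0 0.5 52.5 25" --pt "0 0 0 0 0.5 52.5 25" --pt "0 0 0 -3 0.5 52.5 25" --pt "0 0 0 -6 0.5 52.5 25" --pt "0 0 0 -9 0.5 52.5 25" --pt "0 0 0 -12 0.5 52.5 25" --pt "0 0 0 -15 0.5 52.5 25" --pt "0 0 0 -18 0.5 52.5 25" --pt "0 0 0 -20 0.5 52.5 25" --pt "0 0 0 -20 0.5 52.5 25"

```text
time: 11.77
tool_pos: [492.9, -59.8, 47.0]
tool_rot: [-180.0, 0.0, -170.3]
wrist_force: [-0.3, -0.1, -1.3]
finger_gap: 29.3
gripper_force: 35.0
```

Emit:
servo_tool --pt "0 0 0 -3 0 0.8 25" --pt "0 0 0 -6 0 0.8 25" --pt "0 0 0 -9 0 0.8 25" --pt "0 0 0 -10 0 0.8 25" --pt "0 0 0 -10 -0.5 0.8 25" --pt "0 0 0 -10 -1 0.8 25" --pt "0 0 0 -10 -1 0.8 25"

```text
time: 12.35
tool_pos: [502.3, -59.2, 46.1]
tool_rot: [180.0, -0.0, -170.3]
wrist_force: [-0.5, 0.1, -0.7]
finger_gap: 29.7
gripper_force: 35.0
```

Emit:
servo_tool --pt "0 0 0 0 -0.3 0 25" --pt "0 0 0 0 -0.6 0 25" --pt "0 0 0 0 -0.6 0 25"

```text
time: 12.6
tool_pos: [502.4, -59.8, 46.1]
tool_rot: [180.0, -0.0, -170.3]
wrist_force: [-0.2, -0.3, -1.0]
finger_gap: 29.7
gripper_force: 35.0
```

Emit:
servo_tool --pt "0 0 0 0 -0.4 0 25" --pt "0 0 0 0 -0.8 0 25" --pt "0 0 0 0 -0.8 0 25"

```text
time: 12.85
tool_pos: [502.6, -60.6, 46.1]
tool_rot: [-180.0, 0.0, -170.3]
wrist_force: [0.4, -0.8, -1.2]
finger_gap: 29.7
gripper_force: 35.0
```

Emit:
servo_tool --pt "0 0 0 0 -0.4 0 25" --pt "0 0 0 0 -0.8 0 25" --pt "0 0 0 0 -0.8 0 25"

```text
time: 13.1
tool_pos: [502.6, -61.0, 46.1]
tool_rot: [180.0, -0.0, -170.3]
wrist_force: [-0.0, 3.8, -0.5]
finger_gap: 29.9
gripper_force: 35.0
```

The fence is felt (3.8 N). I'll back off about 0.5 mm and advance.

Emit:
servo_tool --pt "0 0 0 0 0.6 0.2 25" --pt "0 0 0 -3 0.6 0.2 25" --pt "0 0 0 -6 0.6 0.2 25" --pt "0 0 0 -9 0.6 0.2 25" --pt "0 0 0 -12 0.6 0.2 25" --pt "0 0 0 -15 0.6 0.2 25" --pt "0 0 0 -18 0.6 0.2 25" --pt "0 0 0 -20 0.6 0.2 25" --pt "0 0 0 -20 0.6 0.2 25"

```text
time: 13.85
tool_pos: [522.9, -57.3, 45.9]
tool_rot: [-180.0, 0.0, -170.3]
wrist_force: [0.3, -0.0, -2.2]
finger_gap: 29.4
gripper_force: 35.0
```

Emit:
servo_tool --pt "0 0 0 -3 0 0 25" --pt "0 0 0 -6 0 0 25" --pt "0 0 0 -9 0 0 25" --pt "0 0 0 -10 0 0 25" --pt "0 0 0 -10 0 0 25"

```text
time: 14.27
tool_pos: [532.6, -55.6, 45.9]
tool_rot: [-180.0, 0.0, -170.3]
wrist_force: [0.2, 0.6, -1.4]
finger_gap: 30.0
gripper_force: 35.0
```

```bash
python3 - <<'E'
from h import *
z=np.load("jig.npz");A,t=z["A"],z["t"]
T=pose();s=readout.read_state();print("jig",A.T@(T[:2,3]-t),T[2,3],"F jig",A.T@s["wrist_force"][:2],s["wrist_force"][2])
E
```

```text
jig [-90.58430915 -24.06487162] 45.90986126430541 F jig [0.25686807 0.5872032 ] -1.3832669135992746
```

Tip is 50 mm past the mouth and moving freely. I'll advance 5 mm more, release, and go behind the butt with closed fingers.

Emit:
servo_tool --pt "0 0 0 -2 0 0 25" --pt "0 0 0 -4 0 0 25" --pt "0 0 0 -5 0 0 25" --pt "0 0 0 -5 0 0 25" --pt "0 0 0 -5 0 0 50" --pt "0 0 0 -5 0 0 50" --pt "0 0 0 -5 0 0 50" --pt "0 0 0 -5 0 0 50" --pt "0 0 0 -5 0 -10 50" --pt "0 0 0 -5 0 -40 50" --pt "0 0 0 15 0 -40 20" --pt "0 0 0 35 0 -40 0" --pt "0 0 0 35 0 -40 0" --pt "0 0 0 35 0 -40 0" --pt "0 0 0 35 0 -40 0" --pt "0 0 0 35 0 -40 0" --squeeze 20

```text
time: 15.6
tool_pos: [498.6, -61.6, 86.2]
tool_rot: [-180.0, 0.1, -170.3]
wrist_force: [1.3, -0.2, -0.0]
finger_gap: 12.6
gripper_force: 0.0
```

```bash
python3 - <<'E'
from h import *
z=np.load("jig.npz");A,t=z["A"],z["t"];f=lambda x,y:A@[x,y]+t
T=pose();s=readout.read_state();print("jig",A.T@(T[:2,3]-t),T[2,3],s["finger_gap"],"F",s["wrist_force"])
d=shot("side");u,v=proj(d,[*f(-20,0),40])[0].astype(int)
o=cv2.resize(d["color"][v-70:v+60,u-90:u+80],None,fx=4,fy=4,interpolation=cv2.INTER_CUBIC)
cv2.imwrite("pics/s3.png",o[:,:,::-1])
E
```

```text
jig [-125.13365563  -24.23257909] 86.16302151540508 12.597947445363696 F [ 1.30076431 -0.20105911 -0.02938517]
```

View pics/s3.png

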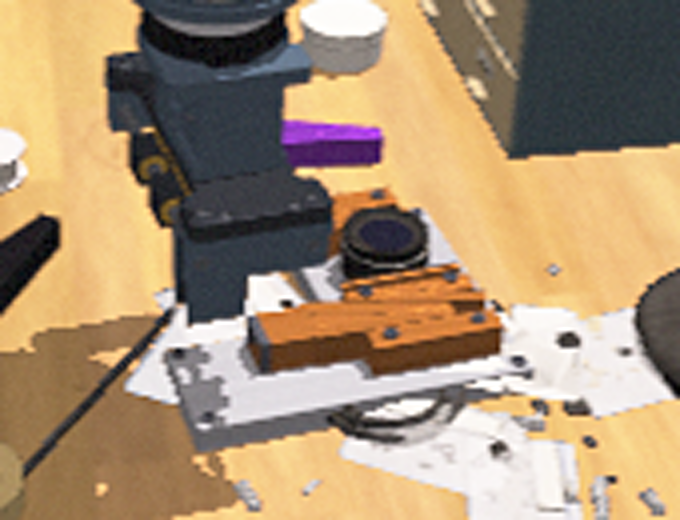

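The wedge lies in the slot with its butt at (258,340), the lens is upright at (385,240), and the gripper is clear behind. I'll lower behind the butt and approach.

Emit:
servo_tool --pt "0 0 0 0 0 0 0" --pt "0 0 0 0 0 0 0" --pt "0 0 0 0 0 15 0" --pt "0 0 0 0 0 30 0" --pt "0 0 0 0 0 37 0" --pt "0 0 0 -2 0 37 0" --pt "0 0 0 -4 0 37 0" --pt "0 0 0 -4 0 37 0"

```text
time: 16.32
tool_pos: [502.5, -60.9, 49.4]
tool_rot: [-180.0, 0.1, -170.3]
wrist_force: [-0.0, 1.1, -0.9]
finger_gap: 0.4
gripper_force: 0.0
```

Emit:
servo_tool --pt "0 0 0 -2 0 0 0" --pt "0 0 0 -4 0 0 0" --pt "0 0 0 -5 0 0 0" --pt "0 0 0 -6 0 0 0" --pt "0 0 0 -6 0 0 0"

```text
time: 16.73
tool_pos: [507.6, -59.8, 49.0]
tool_rot: [-180.0, -0.0, -170.3]
wrist_force: [-0.1, 0.1, 1.4]
finger_gap: 0.6
gripper_force: 0.2
```

Emit:
servo_tool --pt "0 0 0 -1 0 0 0" --pt "0 0 0 -2 0 0 0" --pt "0 0 0 -3 0 0 0" --pt "0 0 0 -3 0 0 0"

```text
time: 17.07
tool_pos: [510.6, -59.3, 48.9]
tool_rot: [180.0, -0.0, -170.3]
wrist_force: [-1.9, -0.0, 1.0]
finger_gap: 0.2
gripper_force: 0.9
```

Emit:
servo_tool --pt "0 0 0 -1 0 0 0" --pt "0 0 0 -2 0 0 0" --pt "0 0 0 -3 0 0 0" --pt "0 0 0 -3 0 0 0"

```text
time: 17.4
tool_pos: [513.7, -58.8, 48.9]
tool_rot: [180.0, 0.0, -170.3]
wrist_force: [-1.2, -0.1, -0.4]
finger_gap: 0.7
gripper_force: 0.6
```

Emit:
servo_tool --pt "0 0 0 -0.7 0 0 0" --pt "0 0 0 -1.4 0 0 0" --pt "0 0 0 -2 0 0 0" --pt "0 0 0 -2 0 0 0"

```text
time: 17.73
tool_pos: [515.6, -58.5, 48.9]
tool_rot: [180.0, 0.0, -170.3]
wrist_force: [-1.7, -0.3, 0.3]
finger_gap: 0.7
gripper_force: 0.8
```

Emit:
servo_tool --pt "0 0 0 -0.7 0 0 0" --pt "0 0 0 -1.4 0 0 0" --pt "0 0 0 -2 0 0 0" --pt "0 0 0 -2 0 0 0"

```text
time: 18.07
tool_pos: [517.6, -58.2, 48.9]
tool_rot: [-180.0, 0.0, -170.3]
wrist_force: [-1.4, 0.3, -1.3]
finger_gap: 0.7
gripper_force: 0.8
```

Light sliding force (about 1.5 N) so far. I'll keep going in small steps.

Emit:
servo_tool --pt "0 0 0 -0.7 0 0 0" --pt "0 0 0 -1.4 0 0 0" --pt "0 0 0 -2 0 0 0" --pt "0 0 0 -2 0 0 0"

```text
time: 18.4
tool_pos: [519.6, -57.8, 48.9]
tool_rot: [-180.0, 0.0, -170.3]
wrist_force: [-1.8, 0.3, -0.3]
finger_gap: 0.2
gripper_force: 0.7
```

Emit:
servo_tool --pt "0 0 0 -0.7 0 0 0" --pt "0 0 0 -1.4 0 0 0" --pt "0 0 0 -2 0 0 0" --pt "0 0 0 -2 0 0 0"

```text
time: 18.73
tool_pos: [521.6, -57.5, 48.9]
tool_rot: [-180.0, 0.0, -170.3]
wrist_force: [-1.4, 0.3, -1.4]
finger_gap: 0.6
gripper_force: 0.7
```

Emit:
servo_tool --pt "0 0 0 -0.7 0 0 0" --pt "0 0 0 -1.4 0 0 0" --pt "0 0 0 -2 0 0 0" --pt "0 0 0 -2 0 0 0"

```text
time: 19.07
tool_pos: [523.5, -57.1, 48.9]
tool_rot: [-180.0, 0.0, -170.3]
wrist_force: [-0.4, 0.0, -0.2]
finger_gap: 0.4
gripper_force: 0.6
```

Emit:
servo_tool --pt "0 0 0 -0.8 0 0 0" --pt "0 0 0 -1.5 0 0 0" --pt "0 0 0 -1.5 0 0 0"

```text
time: 19.32
tool_pos: [525.0, -56.9, 48.9]
tool_rot: [-180.0, 0.0, -170.3]
wrist_force: [-2.2, -0.0, -0.4]
finger_gap: 0.4
gripper_force: 0.6
```

Emit:
servo_tool --pt "0 0 0 -0.8 0 0 0" --pt "0 0 0 -1.5 0 0 0" --pt "0 0 0 -1.5 0 0 0"

```text
time: 19.57
tool_pos: [526.2, -56.7, 48.9]
tool_rot: [-180.0, -0.0, -170.3]
wrist_force: [-3.4, -3.2, -0.3]
finger_gap: 0.6
gripper_force: 2.0
```

Contact is beginning, so I'll take finer steps.

Emit:
servo_tool --pt "0 0 0 -0.4 0 0 0" --pt "0 0 0 -0.7 0 0 0" --pt "0 0 0 -0.7 0 0 0" --pt "0 0 0 -0.7 0 0 0"

```text
time: 19.9
tool_pos: [526.6, -56.6, 48.9]
tool_rot: [180.0, -0.0, -170.3]
wrist_force: [-5.0, -3.2, 2.4]
finger_gap: 0.3
gripper_force: 2.8
```

Emit:
servo_tool --pt "0 0 0 -0.3 -0.3 0 0" --pt "0 0 0 -0.6 -0.3 0 0" --pt "0 0 0 -0.6 -0.3 0 0" --pt "0 0 0 -0.6 -0.3 0 0"

```text
time: 20.23
tool_pos: [526.8, -56.6, 48.9]
tool_rot: [180.0, -0.1, -170.3]
wrist_force: [-7.9, -1.0, 4.1]
finger_gap: 0.5
gripper_force: 3.7
```

Emit:
servo_tool --pt "0 0 0 -0.4 -0.1 -0.3 0" --pt "0 0 0 -0.8 -0.1 -0.3 0" --pt "0 0 0 -0.8 -0.1 -0.3 0" --pt "0 0 0 -0.8 -0.1 -0.3 0"

```text
time: 20.57
tool_pos: [527.4, -56.5, 48.9]
tool_rot: [180.0, -0.1, -170.3]
wrist_force: [-7.7, -1.5, 0.9]
finger_gap: 0.4
gripper_force: 3.6
```

Emit:
servo_tool --pt "0 0 0 -0.4 -0.1 -0.1 0" --pt "0 0 0 -0.8 -0.1 -0.1 0" --pt "0 0 0 -0.8 -0.1 -0.1 0" --pt "0 0 0 -0.8 -0.1 -0.1 0"

```text
time: 20.9
tool_pos: [527.8, -56.5, 48.9]
tool_rot: [179.9, -0.2, -170.3]
wrist_force: [-7.7, -1.8, -0.2]
finger_gap: 0.7
gripper_force: 4.3
```

Emit:
servo_tool --pt "0 0 0 -0.5 -0.1 -0.1 0" --pt "0 0 0 -1 -0.1 -0.1 0" --pt "0 0 0 -1 -0.1 -0.1 0" --pt "0 0 0 -1 -0.1 -0.1 0"

```text
time: 21.23
tool_pos: [528.4, -56.4, 49.0]
tool_rot: [179.9, -0.2, -170.3]
wrist_force: [-10.0, -2.3, -0.6]
finger_gap: 0.6
gripper_force: 5.1
```

Emit:
servo_tool --pt "0 0 0 -0.5 -0.1 0 0" --pt "0 0 0 -1 -0.1 0 0" --pt "0 0 0 -1 -0.1 0 0" --pt "0 0 0 -1 -0.1 0 0"

```text
time: 21.57
tool_pos: [529.0, -56.3, 48.9]
tool_rot: [179.9, -0.2, -170.3]
wrist_force: [-12.1, -2.4, 2.0]
finger_gap: 0.7
gripper_force: 6.5
```

Emit:
servo_tool --pt "0 0 0 -0.4 0 -0.1 0" --pt "0 0 0 -0.7 0 -0.1 0" --pt "0 0 0 -0.7 0 -0.1 0" --pt "0 0 0 -0.7 0 -0.1 0" --pt "0 0 0 -0.7 0 -0.1 0"

```text
time: 21.98
tool_pos: [529.4, -56.2, 49.0]
tool_rot: [179.9, -0.3, -170.3]
wrist_force: [-14.2, -3.4, 1.4]
finger_gap: 0.3
gripper_force: 7.0
```

That is 14.6 N along the wedge, mid-range. I'll retract straight back, lift clear, and look.

Emit:
servo_tool --pt "0 0 0 3 0 0 0" --pt "0 0 0 10 0 0 0" --pt "0 0 0 25 0 0 0" --pt "0 0 0 30 0 -20 0" --pt "0 0 0 40 0 -60 0" --pt "0 0 0 60 0 -100 0" --pt "0 0 0 90 0 -120 0" --pt "0 0 0 90 0 -120 0" --pt "0 0 0 90 0 -120 0" --pt "0 0 0 90 0 -120 0"

```text
time: 22.82
tool_pos: [443.7, -71.7, 169.7]
tool_rot: [-180.0, 0.1, -170.3]
wrist_force: [0.2, 0.2, -0.4]
finger_gap: 0.3
gripper_force: 0.0
```

```bash
python3 - <<'E'
from h import *
z=np.load("jig.npz");A,t=z["A"],z["t"];f=lambda x,y:A@[x,y]+t
print(pose()[:3,3],readout.read_state()["wrist_force"])
d=shot("side");u,v=proj(d,[*f(-10,0),40])[0].astype(int)
o=cv2.resize(d["color"][v-55:v+55,u-75:u+75],None,fx=5,fy=5,interpolation=cv2.INTER_CUBIC)
cv2.imwrite("pics/s4.png",o[:,:,::-1])
E
```

```text
[443.68904179 -71.7089951  169.69640322] [ 0.18477878  0.17143541 -0.36388463]
```

View pics/s4.png

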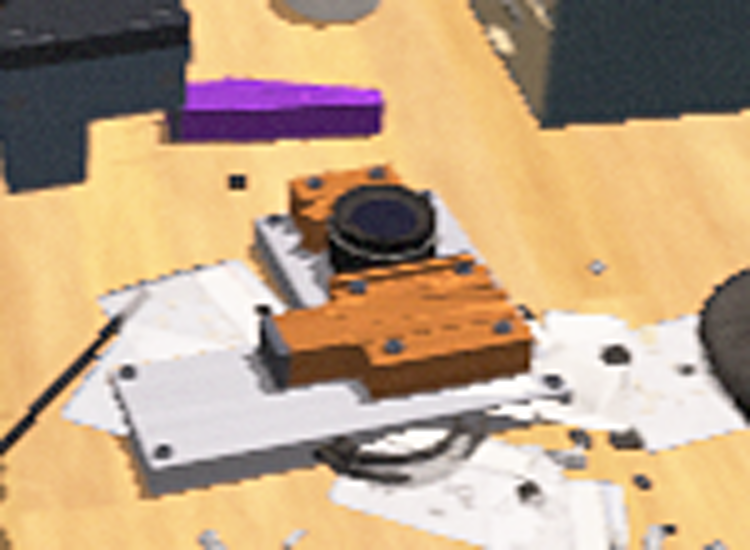

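The lens at (382,225) stands upright between the V stop and the jaw. The wedge is seated flush, butt at (270,345), and the gripper is clear of everything. I'll hand in.

```bash
python3 -c "
from workcell import job
print(job.sign_off())"
```

```text
the job is handed in; nothing more can be done
None
```

The lens stands upright in the nest, clamped against the V stop. I pushed the wedge in with about 14.6 N, it looked seated when I backed the gripper off, and I handed the job in at about 23 s (no verdict was returned).

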